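Shut the specimen pots in order of size, then start the timer

TASK

Garlic pieces are drying out in three small pots whose flip lids stand ajar: with a fingertip, lightly tap the lids shut, the smallest pot first because it dries fastest, then the middle-sized one, then the largest. Once all three are shut, gently press the bench timer's start key (the raised dark key at the right-hand end of its row) to begin the timed storage, and let it go. Only touch: do not pick up, tip or shove the pots or the timer, and leave everything else alone.

Things in the scene. Friction and masses are not known exactly. Their poses are not given: they have to be found in the camera images.
- small_pot: the smallest of three loose translucent round specimen pots with an attached white flip lid, garlic pieces inside; body 36 mm across, 26 mm high to the rim; lid 4 mm thick, 39 mm across, 30 mm up at its edge when shut. Origin: centre of the underside, z up; hinge along the pot's y axis at the rim, 21 mm out on its +x side, thumb tab on its -x side
- small_pot_lid (a joint): angle of the small pot's lid: 0 shut on the rim, growing as it swings up; starts ajar at 0.35 to 0.6 rad. The hinge has a little friction: the lid stays where it is left; under 1 N straight down on its middle or tab half swings it shut. It then rests on the rim and its raised centre panel gives 3 mm, level with the lid's edge at about 13 N, and springs back
- small_pot_lid_top (a point): centre of the top of the raised springy panel in the small pot's lid (panel 32 mm across, 3 mm above the lid's edge, unpressed); it moves with the lid and is 33 mm above the pot's underside, on the pot's axis, when the lid is shut
- middle_pot: the middle-sized of three loose translucent round specimen pots with an attached white flip lid, garlic pieces inside; body 45 mm across, 32 mm high to the rim; lid 4 mm thick, 48 mm across, 36 mm up at its edge when shut. Origin: centre of the underside, z up; hinge along the pot's y axis at the rim, 25.5 mm out on its +x side, thumb tab on its -x side
- middle_pot_lid (a joint): angle of the middle pot's lid: 0 shut on the rim, growing as it swings up; starts ajar at 0.35 to 0.6 rad. The hinge has a little friction: the lid stays where it is left; under 1 N straight down on its middle or tab half swings it shut. It then rests on the rim and its raised centre panel gives 3 mm, level with the lid's edge at about 13 N, and springs back
- middle_pot_lid_top (a point): centre of the top of the raised springy panel in the middle pot's lid (panel 41 mm across, 3 mm above the lid's edge, unpressed); it moves with the lid and is 39 mm above the pot's underside, on the pot's axis, when the lid is shut
- large_pot: the largest of three loose translucent round specimen pots with an attached white flip lid, garlic pieces inside; body 56 mm across, 40 mm high to the rim; lid 4 mm thick, 59 mm across, 44 mm up at its edge when shut. Origin: centre of the underside, z up; hinge along the pot's y axis at the rim, 31 mm out on its +x side, thumb tab on its -x side
- large_pot_lid (a joint): angle of the large pot's lid: 0 shut on the rim, growing as it swings up; starts ajar at 0.35 to 0.6 rad. The hinge has a little friction: the lid stays where it is left; under 1 N straight down on its middle or tab half swings it shut. It then rests on the rim and its raised centre panel gives 3 mm, level with the lid's edge at about 13 N, and springs back
- large_pot_lid_top (a point): centre of the top of the raised springy panel in the large pot's lid (panel 52 mm across, 3 mm above the lid's edge, unpressed); it moves with the lid and is 47 mm above the pot's underside, on the pot's axis, when the lid is shut
- timer: white bench timer lying loose on its back, 64 mm (x) by 66 mm (y), its flat face 14 mm high (key caps a little higher). Origin: centre of the underside, z up; the display is on its +x side, the row of three keys along y on its -x side
- timer_key_top (a point): centre of the top of the timer's start key: the raised dark key, largest of the three, at the right-hand (-y) end of the row; its cap is 13 mm (x) by 18 mm (y) and its top 19.5 mm above the timer's underside when not pressed
- timer_key (a joint): travel of the start key: 0 up, 0.0035 m fully down; it is sprung, takes about 1.5 N to start and 8 N fully down, registers from 1.5 mm (about 4 N), and comes back up by itself when let go
- petri_dish: bystander: lidded Petri dish, 93 mm across, 16 mm high; origin: centre of the underside
- forceps: bystander: black curved forceps lying flat, 117 mm long, 11 mm high; origin: centre of the underside
- vial: bystander: glass vial with a white screw cap, 27 mm across, 64 mm high; origin: centre of the underside
- weigh_boat: bystander: small white weighing tray with seeds, 56 mm square, 13 mm high; origin: centre of the underside
Things that resemble listed ones, but are neither listed nor needed, are in the scene too. What is shaped like the middle_pot but blue or green is not meant.

How it is judged:
On the way, in this order (a step that is already met when the one before it is completed fails the run):
1. the smallest pot's lid is tapped shut (value of joint small_pot_lid below 0.06 rad), for 0.1 s.
2. the middle-sized pot's lid is tapped shut (value of joint middle_pot_lid below 0.06 rad), for 0.1 s.
3. the largest pot's lid is tapped shut (value of joint large_pot_lid below 0.06 rad), for 0.1 s.
4. the timer's start key is pressed (value of joint timer_key above 0.0015 m and value of joint each of small_pot_lid, middle_pot_lid, large_pot_lid below 0.06 rad), for 0.05 s.
5. the start key is let go (value of joint timer_key below 0.0008 m), for 0.05 s.
At the end, for the whole second after the job is handed in: All three lids are shut to within 0.06 rad, the start key is up again (within 0.8 mm), and the pots and timer stand flat and still on the table within 30 mm of where they started (value of joint each of small_pot_lid, middle_pot_lid, large_pot_lid below 0.06 rad and value of joint timer_key below 0.0008 m and height (world z) of each of small_pot, middle_pot, large_pot, timer below 0.006 m and angle between each of small_pot, middle_pot, large_pot, timer's own z axis and vertical below 0.05 rad and distance of each of small_pot, middle_pot, large_pot, timer from where it was at the start of the episode below 0.03 m and linear speed of each of small_pot, middle_pot, large_pot, timer below 0.01 m/s); the robot touches nothing.
It fails at once if done out of order: a larger pot shut before a smaller one, or the start key pressed before all three pots are shut ((value of joint middle_pot_lid below 0.06 rad and value of joint small_pot_lid above 0.1 rad) or (value of joint large_pot_lid below 0.06 rad and value of joint any of small_pot_lid, middle_pot_lid above 0.1 rad) or (value of joint timer_key above 0.0015 m and value of joint any of small_pot_lid, middle_pot_lid, large_pot_lid above 0.1 rad)).
It fails at once if the fingers hit a pot with over 35 N, or the timer with over 50 N (contact force between the fingers and small_pot above 35 N or contact force between the fingers and middle_pot above 35 N or contact force between the fingers and large_pot above 35 N or contact force between the fingers and timer above 50 N).
It fails at once if a pot, the timer or a bystander is lifted by over 12 mm, or a pot, the timer or the vial is tipped by over 0.3 rad (height (world z) of any of small_pot, middle_pot, large_pot, timer, petri_dish, forceps, vial, weigh_boat above 0.012 m or angle between any of small_pot, middle_pot, large_pot, timer, vial's own z axis and vertical above 0.3 rad).
It fails at once if a pot or the timer is shoved over 30 mm from its place (distance of any of small_pot, middle_pot, large_pot, timer from where it was at the start of the episode above 0.03 m).
It fails at once if a bystander is moved over 15 mm (distance of any of petri_dish, forceps, vial, weigh_boat from where it was at the start of the episode above 0.015 m).
It also fails if it takes over 58 s, if anything falls off the work surface, if the arm or the gripper's body presses on something with over 40 N, if the wrist force passes 120 N, or if a joint passes its speed limit or range.

ROBOT

A 7-joint arm with a two-finger parallel gripper is mounted at the origin on a cart in front of the work surface, level with it; the furniture and walls round the work are solid. World frame = base frame: x ahead of the robot, y to its left, z up, the work surface at z = 0. Lengths are in m, angles in rad, forces in N, time in s.
With the tool pointing down it reaches from about 0.35 to 0.9 m from the base axis. Payload 8.1 kg.
Tool frame: the origin (TCP) lies between the finger pads; the fingertips stand 11 mm ahead of it and the grasp point (between the pads) lies 8 mm behind it; z points along the fingers, y is the line along which they close (so a half turn about z gives the same grasp; the last joint's range is limited). The gripper opens to 92 mm and grips with 3 to 60 N. Pads are 19 mm wide; open, the fingers measure 130 mm over their backs; the gripper's body (75 mm by 190 mm) begins 47 mm behind the grasp point.
Start: joints at [1.014, 0.434, 0.025, 1.573, -0.012, 1.134, -0.075], TCP at [0.274, -0.562, 0.238] pointing down, gripper open.
Joint ranges: [-2.62, 2.62], [-0.44, 2.09], [-1.27, 1.32], [0.08, 2.57], [-1.32, 4.46], [0.12, 2], [-2.74, 2.74]. Speed limits (rad/s): [2.22, 2.22, 3.01, 3.01, 3.14, 3.14, 3.14].

INTERFACE

Orientations are given as a rotation vector (axis times angle).
In Python, from cell import observe, get_image, camera_params, sign_off gives the robot as it stands.
- The arm moves only by the shell command python3 -m pendant 'ROWS' [FORCE]. ROWS is JSON, one flat list of numbers, 7 for each row, row after row: the shift along the tool's x, y, z in m, then the turn, a rotation vector about the tool's x, y, z in rad, then the finger opening in m, from 0 to 0.0918. In form: [dx, dy, dz, rx, ry, rz, jaw, dx, dy, dz, rx, ry, rz, jaw, ...]. A call has 1 to 10 rows; each row shifts and turns the commanded pose from where the row before left it, along the tool's axes as they then stand; what a row does not reach is not made up. A row lasts 1/8 s, in which the tool goes at most 62.5 mm and 10.7 degrees, less where a joint would pass 70% of its speed; a pose out of reach is approached as far as the arm can. A call is refused whole if a number of a shift passes 0.0625 or a number of a turn 0.188, either way. A call with a gripper value outside its range is refused whole. The fingers move at their own pace and stop on an object; FORCE is the grip in N (left out, the last holds). Time passes only in rows, so rows that do not move let the fingers close. It gives the time, the measured TCP pose, the force, the opening and the grip force at its end, in the units of the state.
- observe(): the state, without advancing time (a new reading comes with each control period).
- get_image(name): name is "side" or "top" or "wrist"; returns the picture (480x640x3 uint8, red, green, blue); there is no depth.
- camera_params(name): a dict with "intrinsics" (3x3 intrinsics, pixels), "eye" and "rotation" of the camera in the world; the wrist camera has in their place "T_tool_cam" (4x4, takes a point from camera to tool coordinates, whose origin is the TCP and whose axes are the flange's). Camera axes: x right, y down, z forward; pixel columns grow to the right and rows downward; lengths in m; the calibration is good to about 2 mm. A picture is of the moment at which its call begins: read the wrist's pose just before it. camera_params takes no time and is no camera call.
- sign_off(): hands the job in; it is judged then, once.
The state is a dict: "clock": time; "joints": joint angles; "dq": joint speeds; "joint_efforts": joint torques, N m; "position": TCP position; "ee_rot": TCP orientation; "force": force on the tool from outside, world axes, zero at the start; "ft_torque": the same for the moment, N m; "width": opening from 0.0 (shut) to 1.0 (fully open); "gripper_force": force on a finger pad.
Only numpy, scipy, OpenCV 4.12 (cv2) and the standard library are available. Lean on these libraries where they do the work, as an engineer would, in place of code of your own. Each camera call takes 0.05 s, during which the arm holds its last target. There are 200 camera calls.

## Working session

There is one attempt and no reset: what is moved stays moved. The work goes in short steps, Python scripts to look and compute and a shell command to move; the robot and the scene stay as the last step left them, time stands still between calls to the robot, and variables do not carry over. Pictures are saved under pics/ and viewed, at most 10 in all, crops included, and the job is handed in when it is done.

```bash
mkdir -p pics; python3 - <<'E'
from cell import *
import cv2,numpy as np
s=observe();print(s)
for n in("top","side"):
    p=camera_params(n);print(n,p)
    cv2.imwrite(f"pics/{n}0.png",get_image(n)[:,:,::-1])
print(camera_params("wrist"))
E
```

```text
{'clock': 0.0, 'joints': array([ 1.01439815,  0.4351896 ,  0.02500826,  1.57409378, -0.0116118 ,
        1.13401001, -0.07509547]), 'dq': array([ 6.13276221e-04,  3.92872840e-05, -4.31354639e-04,  2.07289653e-04,
       -1.02058444e-03, -1.22220100e-03, -1.18866867e-03]), 'joint_efforts': array([-1.76034897e-03, -6.67863107e+01,  9.83739384e-01, -3.14456570e+01,
       -6.06943807e-02,  4.30086418e-02,  1.58073799e-04]), 'position': array([ 0.27370641, -0.56132886,  0.23696739]), 'ee_rot': array([-3.05966685e+00, -7.06235238e-01,  7.68364295e-04]), 'force': array([-0.55982921,  0.21325862, -0.38828234]), 'ft_torque': array([-0.01335155,  0.01606321, -0.00940119]), 'gripper_force': 0.0, 'width': 0.9999005449817016}
top {'intrinsics': array([[450.46122904,   0.        , 322.555081  ],
       [  0.        , 450.46122904, 246.98017736],
       [  0.        ,   0.        ,   1.        ]]), 'eye': array([ 0.34894651, -0.10330997,  0.93263773]), 'rotation': array([-2.09445914,  2.14919282, -0.14204133])}
side {'intrinsics': array([[509.24121951,   0.        , 322.88938831],
       [  0.        , 509.24121951, 243.09275717],
       [  0.        ,   0.        ,   1.        ]]), 'eye': array([ 0.4705216 , -0.78245047,  0.66409062]), 'rotation': array([-2.29283277,  0.01603111, -0.02739201])}
{'intrinsics': array([[407.43530873,   0.        , 317.91216477],
       [  0.        , 407.43530873, 240.53391252],
       [  0.        ,   0.        ,   1.        ]]), 'T_tool_cam': array([[-1.08476951e-03, -9.59185502e-01, -2.82775522e-01,
         7.60205144e-02],
       [ 9.99999033e-01, -7.94533065e-04, -1.14106009e-03,
        -8.60979448e-05],
       [ 8.69813798e-04, -2.82776487e-01,  9.59185437e-01,
        -1.47570482e-01],
       [ 0.00000000e+00,  0.00000000e+00,  0.00000000e+00,
         1.00000000e+00]])}
```

View pics/top0.png

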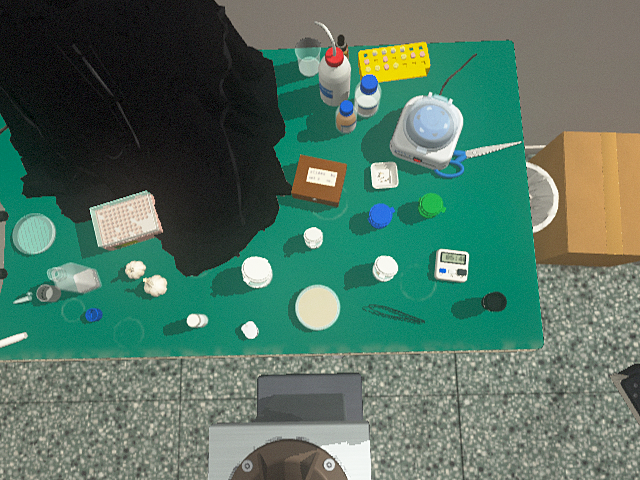

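View pics/side0.png

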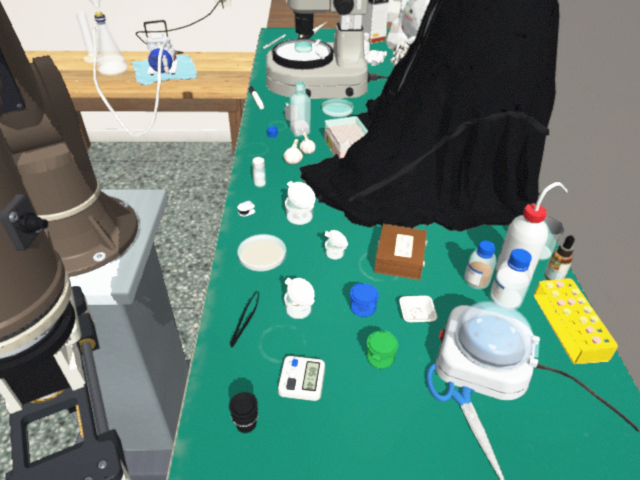

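The pots in the top picture are small at (313,237), middle at (385,267) and large at (257,271). The timer is at (452,265), with its dark key near (462,272). Other candidates are the blue pot (380,215) and green pot (431,205), both excluded by colour, the loose white cap (250,330), and the screw-capped vial (197,321). The three white lids with visible tabs fit the description. I'll confirm them in one enlarged crop.

```bash
python3 - <<'E'
import cv2,numpy as np
t=cv2.imread("pics/top0.png");s=cv2.imread("pics/side0.png")
def c(im,x,y,h,n=266):
    return cv2.resize(im[y-h:y+h,x-h:x+h],(n,n),interpolation=cv2.INTER_CUBIC)
a=np.hstack([c(t,313,237,22),c(t,385,267,22),c(t,257,271,22)])
b=np.hstack([c(s,336,243,22),c(s,298,297,28),c(s,300,201,28)])
cv2.imwrite("pics/c1.png",np.vstack([a,b]))
E
```

```text
(no output)
```

View pics/c1.png

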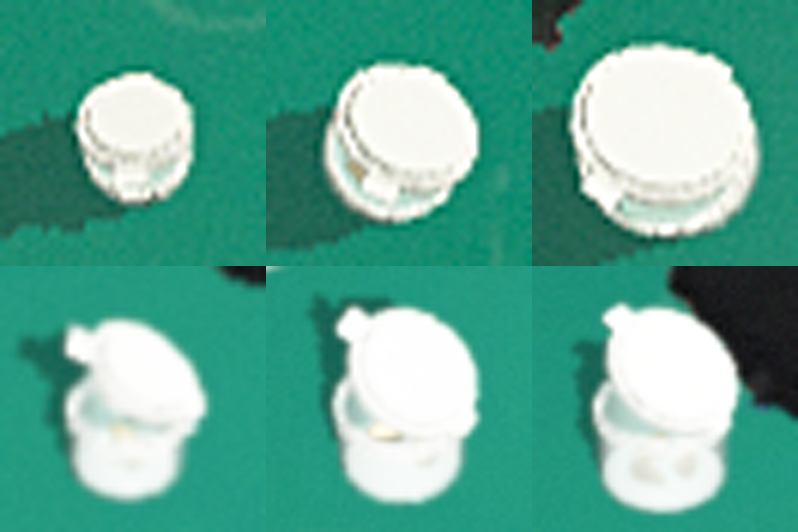

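The crops confirm three white-lidded pots of increasing size, each with its tab towards −x (towards the robot) and its hinge on the far side. Their rim centres in the top picture are roughly (313.8,239.6), (384.3,270.1) and (258.3,274).

```bash
cat > h.py <<'E'
from cell import *
import cv2,numpy as np
from scipy.spatial.transform import Rotation as R
def cam(n,s=None):
    p=camera_params(n)
    if n!="wrist": return p["intrinsics"],np.array(p["eye"]),R.from_rotvec(p["rotation"]).as_matrix()
    Rt=R.from_rotvec(s["ee_rot"]).as_matrix();T=p["T_tool_cam"]
    return p["intrinsics"],s["position"]+Rt@T[:3,3],Rt@T[:3,:3]
def back(c,uv,z):
    K,e,M=c;d=M@np.linalg.solve(K,[*uv,1]);return e+d*(z-e[2])/d[2]
def proj(c,X):
    K,e,M=c;q=K@(M.T@(np.array(X)-e));return q[:2]/q[2]
def delta(x,y,z):  # shift in tool axes from here to target TCP
    s=observe();return R.from_rotvec(s["ee_rot"]).inv().apply(np.array([x,y,z])-s["position"])
E
python3 - <<'E'
from h import *
c=cam("top");d=cam("side")
for n,uv,z in(("s",(313.8,239.6),.026),("m",(384.3,270.1),.032),("l",(258.3,274),.04),("timer",(452,265),.014),("key",(462,272),.019)):
    X=back(c,uv,z);print(n,X.round(4),"side base",proj(d,[X[0],X[1],0 if z!=.019 else z]).round(1))
s=observe();print(R.from_rotvec(s["ee_rot"]).as_matrix().round(3))
print(delta(.355,-.09,.2))
t=cv2.imread("pics/top0.png");s=cv2.imread("pics/side0.png")
f=lambda im,x,y,h:cv2.resize(im[y-h:y+h,x-h:x+h],(400,400),interpolation=cv2.INTER_CUBIC)
cv2.imwrite("pics/c2.png",np.hstack([f(t,452,265,25),f(s,302,377,30)]))
E
```

```text
s [ 0.5151 -0.0599  0.026 ] side base [333.3 253.8]
m [ 0.4479 -0.2002  0.032 ] side base [297.1 309.1]
l [0.4459 0.0518 0.04  ] side base [298.2 217.7]
timer [ 0.4566 -0.3398  0.014 ] side base [301.3 379.1]
key [ 0.4413 -0.3575  0.019 ] side base [290.4 382.2]
[[ 0.899  0.438 -0.001]
 [ 0.438 -0.899  0.001]
 [-0.    -0.001 -1.   ]]
[ 0.279633   -0.38799429  0.03755042]
```

View pics/c2.png

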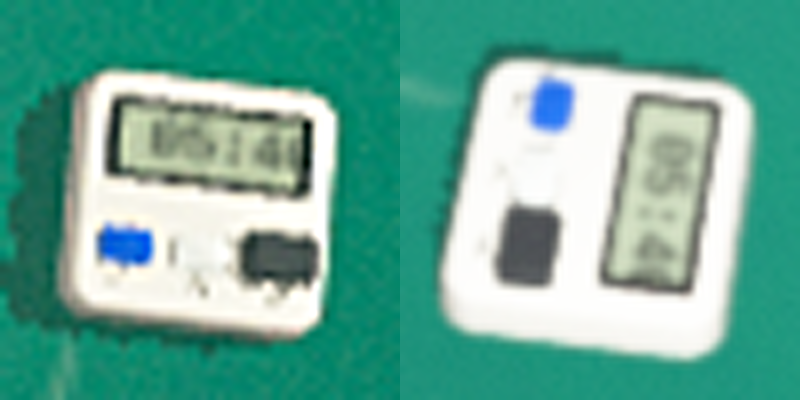

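The start key is at (462,272) in the top picture. The side view agrees to within 2 px, and so do the pots. I'll turn the tool square to the world, close the fingers and travel.

```bash
python3 -m pendant '[0,0,0,0,0,0.151,0, 0,0,0,0,0,0.151,0, 0,0,0,0,0,0.151,0, 0,0,0,0,0,0,0]' 10; python3 -m pendant '[0.0236,-0.0502,0,0,0,0,0,0.0236,-0.0502,0,0,0,0,0,0.0236,-0.0502,0,0,0,0,0,0.0236,-0.0502,0,0,0,0,0,0.0236,-0.0502,0,0,0,0,0,0.0236,-0.0502,0,0,0,0,0,0.0236,-0.0502,0,0,0,0,0,0.0236,-0.0502,0,0,0,0,0,0.0236,-0.0502,0,0,0,0,0,0.0236,-0.0502,0,0,0,0,0]'; python3 -m pendant '[0,0,0,0,0,0,0,0,0,0,0,0,0,0]'
python3 - <<'E'
from h import *
s=observe();print(s["clock"],s["force"],s["width"],R.from_rotvec(s["ee_rot"]).as_matrix().round(3))
print(delta(.510,-.060,.10))
c=cam("wrist",s);im=get_image("wrist")
cv2.imwrite("pics/w1.png",im[:,:,::-1])
for X in([.5151,-.0599,.026],[.4479,-.2002,.032],[.4459,.0518,.04]):print(proj(c,X).round(0))
E
```

```text
clock: 0.6
position: [0.274, -0.5615, 0.2374]
ee_rot: [-3.141, -0.003, 0.001]
force: [0.1, 1.0, -0.4]
width: 0.613
gripper_force: 0.0
clock: 1.85
position: [0.5101, -0.058, 0.2378]
ee_rot: [3.141, 0.007, 0.0]
force: [1.3, 0.6, 0.7]
width: 0.004
gripper_force: 0.0
clock: 2.1
position: [0.5093, -0.0601, 0.2375]
ee_rot: [3.141, 0.005, -0.001]
force: [0.5, -0.7, 0.6]
width: 0.003
gripper_force: 0.0
2.1 [ 0.47815461 -0.72709177  0.64221236] 0.0027637573927789738 [[ 1.     0.003 -0.001]
 [ 0.003 -1.    -0.001]
 [-0.001  0.001 -1.   ]]
[ 0.00083646 -0.00015468  0.13749902]
[318. 202.]
[469. 275.]
[195. 280.]
```

View pics/w1.png

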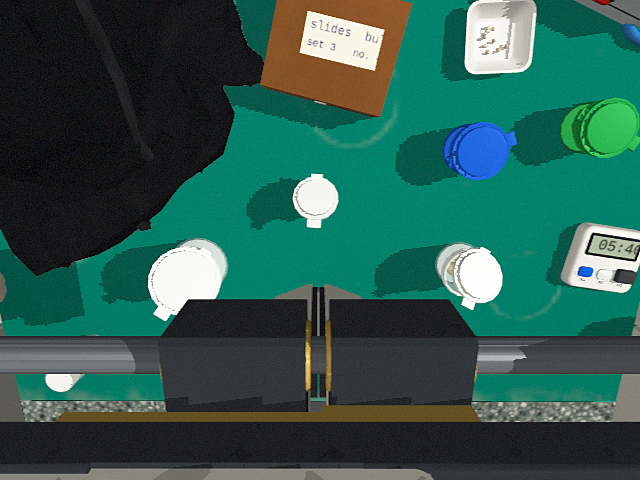

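The wrist view shows the small pot's lid at (316,198), where it was predicted. I'll go down to just above it, then press slowly.

```bash
python3 -m pendant '[0,0,0.04,0,0,0,0,0,0,0.04,0,0,0,0,0,0,0.04,0,0,0,0,0,0,0.03,0,0,0,0,0,0,0.005,0,0,0,0,0,0,0.005,0,0,0,0,0,0,0.005,0,0,0,0,0,0,0.005,0,0,0,0,0,0,0.005,0,0,0,0,0,0,0.005,0,0,0,0]'; python3 -m pendant '[0,0,0.004,0,0,0,0,0,0,0.004,0,0,0,0,0,0,0.003,0,0,0,0,0,0,0,0,0,0,0]'
```

```text
clock: 3.4
position: [0.5096, -0.0595, 0.0575]
ee_rot: [3.142, 0.001, 0.0]
force: [0.1, -0.5, 0.5]
width: 0.008
gripper_force: 0.2
clock: 3.9
position: [0.5095, -0.0596, 0.0465]
ee_rot: [-3.142, -0.001, 0.001]
force: [-0.1, -0.7, 0.5]
width: 0.003
gripper_force: 0.0
```

```bash
python3 -m pendant '[0,0,0.002,0,0,0,0,0,0,0.002,0,0,0,0,0,0,0,0,0,0,0]';python3 -m pendant '[0,0,0.001,0,0,0,0,0,0,0,0,0,0,0]'
```

```text
clock: 4.28
position: [0.5098, -0.0596, 0.0433]
ee_rot: [3.141, 0.001, 0.001]
force: [-2.9, 0.3, 9.8]
width: 0.007
gripper_force: 4.8
clock: 4.53
position: [0.5103, -0.0596, 0.0425]
ee_rot: [3.141, 0.001, 0.003]
force: [-0.1, 0.9, 6.8]
width: 0.003
gripper_force: 3.5
```

```bash
python3 -m pendant '[0,0,-0.03,0,0,0,0,0,0,-0.05,0,0,0,0,-0.017,0.035,-0.03,0,0,0,0,-0.017,0.035,0,0,0,0,0,-0.017,0.035,0,0,0,0,0,-0.016,0.034,0,0,0,0,0,0,0,0,0,0,0,0]'
python3 - <<'E'
from h import *
s=observe();print(delta(.443,-.199,.10))
a=get_image("side")[:,:,::-1];cv2.imwrite("pics/s1.png",cv2.resize(a[170:370,220:420],(600,600),interpolation=cv2.INTER_CUBIC))
E
```

```text
clock: 5.4
position: [0.4411, -0.2016, 0.1517]
ee_rot: [3.14, -0.007, -0.001]
force: [0.1, 0.6, -0.7]
width: 0.002
gripper_force: 0.0
[ 0.00191669 -0.00265785  0.05170904]
```

View pics/s1.png

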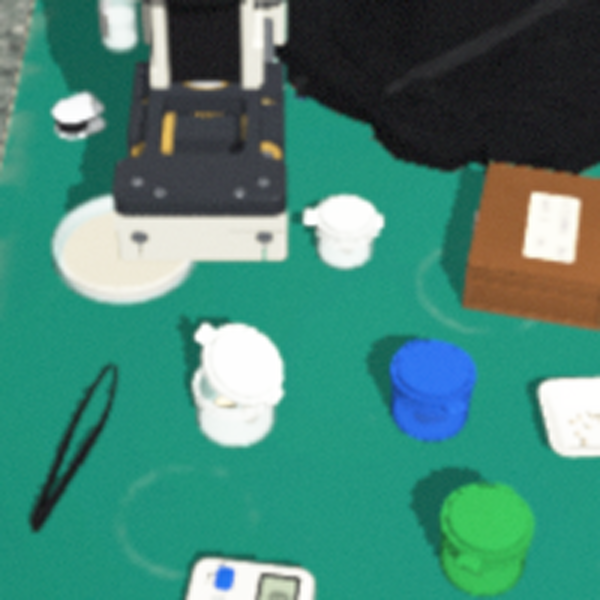

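The side crop shows the small lid shut, at (346,230). Next is the middle pot.

```bash
python3 -m pendant '[0.002,-0.0025,0.03,0,0,0,0,0,0,0.03,0,0,0,0,0,0,0.006,0,0,0,0,0,0,0.006,0,0,0,0,0,0,0.005,0,0,0,0,0,0,0.005,0,0,0,0,0,0,0.005,0,0,0,0,0,0,0.005,0,0,0,0,0,0,0.005,0,0,0,0,0,0,0,0,0,0,0]'; python3 -m pendant '[0,0,0.003,0,0,0,0,0,0,0.002,0,0,0,0,0,0,0,0,0,0,0]'; python3 -m pendant '[0,0,0.002,0,0,0,0,0,0,0,0,0,0,0]'
```

```text
clock: 6.7
position: [0.4445, -0.1961, 0.0543]
ee_rot: [-3.141, -0.001, 0.001]
force: [1.0, 0.3, -0.3]
width: 0.009
gripper_force: 0.0
clock: 7.08
position: [0.4448, -0.1962, 0.0498]
ee_rot: [3.142, 0.001, 0.0]
force: [0.3, 0.9, 2.8]
width: 0.001
gripper_force: 1.4
clock: 7.32
position: [0.4453, -0.1964, 0.0483]
ee_rot: [3.141, 0.001, 0.002]
force: [-1.5, 0.1, 7.9]
width: 0.004
gripper_force: 4.1
```

```bash
python3 -m pendant '[0,0,-0.03,0,0,0,0,0,0,-0.05,0,0,0,0,-0.002,-0.049,-0.02,0,0,0,0,-0.002,-0.05,0,0,0,0,0,0,-0.05,0,0,0,0,0,0,-0.05,0,0,0,0,0,0,-0.05,0,0,0,0,0,0,0,0,0,0,0,0,0,0,0,0,0,0,0]'
python3 - <<'E'
from h import *
s=observe();print(delta(.441,.053,.10))
a=get_image("side")[:,:,::-1];cv2.imwrite("pics/s2.png",cv2.resize(a[130:370,220:420],(500,600),interpolation=cv2.INTER_CUBIC))
E
```

```text
clock: 8.45
position: [0.4404, 0.0524, 0.1476]
ee_rot: [3.141, 0.002, -0.0]
force: [-0.2, -0.1, 0.2]
width: 0.004
gripper_force: 0.0
[ 0.00061338 -0.00064807  0.0476048 ]
```

View pics/s2.png

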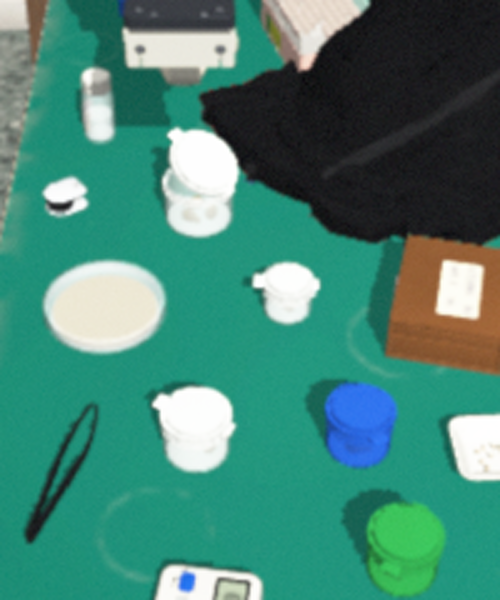

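The small and middle lids are both shut, and the large one is still open at (203,165). Next is the large pot.

```bash
python3 -m pendant '[0,0,0.04,0,0,0,0,0,0,0.006,0,0,0,0,0,0,0.006,0,0,0,0,0,0,0.006,0,0,0,0,0,0,0.006,0,0,0,0,0,0,0.006,0,0,0,0,0,0,0.006,0,0,0,0,0,0,0.006,0,0,0,0,0,0,0.003,0,0,0,0,0,0,0,0,0,0,0]'; python3 -m pendant '[0,0,0.003,0,0,0,0,0,0,0.002,0,0,0,0,0,0,0,0,0,0,0]'; python3 -m pendant '[0,0,0.002,0,0,0,0,0,0,0,0,0,0,0]'
```

```text
clock: 9.75
position: [0.4404, 0.0528, 0.0625]
ee_rot: [3.141, 0.001, -0.001]
force: [0.8, 0.3, -0.1]
width: 0.003
gripper_force: 0.0
clock: 10.12
position: [0.4406, 0.0529, 0.0577]
ee_rot: [3.142, 0.001, 0.0]
force: [-0.3, -0.3, 2.1]
width: 0.006
gripper_force: 1.3
clock: 10.38
position: [0.4412, 0.053, 0.0566]
ee_rot: [-3.141, -0.001, -0.003]
force: [-3.0, -1.3, 17.6]
width: 0.008
gripper_force: 8.4
```

```bash
python3 -m pendant '[0,0,-0.03,0,0,0,0,0,0,-0.06,0,0,0,0,0,0.0515,-0.01,0,0,0,0,0,0.052,0,0,0,0,0,0,0.052,0,0,0,0,0,0,0.052,0,0,0,0,0,0,0.052,0,0,0,0,0,0,0.052,0,0,0,0,0,0,0.052,0,0,0,0,0,0,0.052,0,0,0,0,0]';python3 -m pendant '[0,0,0,0,0,0,0,0,0,0,0,0,0,0]'
python3 - <<'E'
from h import *
s=observe();print(delta(.441,-.3625,.10))
a=get_image("side")[:,:,::-1];w=get_image("wrist")[:,:,::-1]
K=cam("wrist",s);print(proj(K,[.4413,-.3575,.0195]))
cv2.imwrite("pics/s3.png",np.hstack([cv2.resize(a[170:430,220:420],(400,520)),cv2.resize(w[160:420,200:400],(400,520))]))
E
```

```text
clock: 11.62
position: [0.4406, -0.3642, 0.1556]
ee_rot: [-3.141, -0.001, -0.0]
force: [1.3, 0.6, -1.0]
width: 0.006
gripper_force: 0.0
clock: 11.88
position: [0.4407, -0.362, 0.1553]
ee_rot: [-3.141, -0.001, 0.001]
force: [-0.6, 1.2, -0.5]
width: 0.007
gripper_force: 0.0
[0.00036851 0.00057613 0.05530454]
[312.16402043 229.40926177]
```

View pics/s3.png

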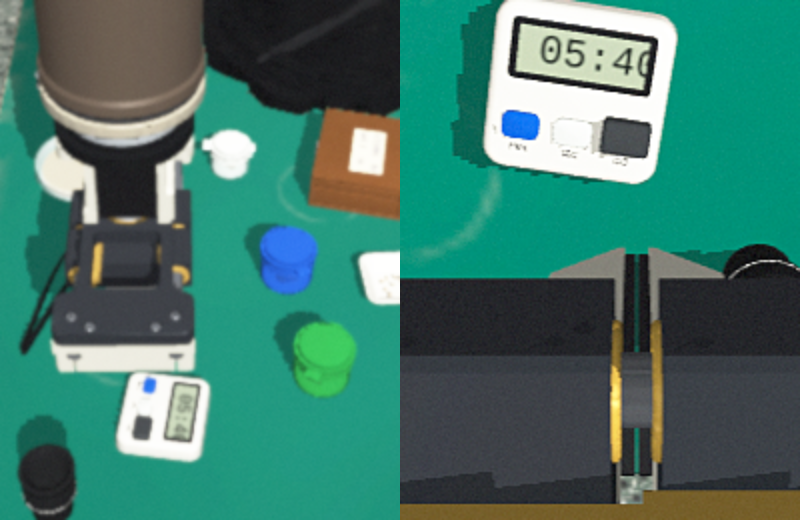

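The wrist view puts the start key at (313,228), against a prediction of (312,229). The small pot is shut. Now the press.

```bash
python3 -m pendant '[0,0,0.04,0,0,0,0,0,0,0.04,0,0,0,0,0,0,0.03,0,0,0,0,0,0,0.005,0,0,0,0,0,0,0.005,0,0,0,0,0,0,0.003,0,0,0,0,0,0,0,0,0,0,0]'; python3 -m pendant '[0,0,0.002,0,0,0,0,0,0,0.002,0,0,0,0,0,0,0,0,0,0,0]'
```

```text
clock: 12.85
position: [0.4412, -0.3628, 0.0334]
ee_rot: [3.141, 0.001, 0.001]
force: [-0.7, -0.5, 0.5]
width: 0.004
gripper_force: 0.0
clock: 13.22
position: [0.4411, -0.363, 0.029]
ee_rot: [3.141, 0.001, 0.001]
force: [0.8, 0.0, 4.8]
width: 0.008
gripper_force: 2.3
```

```bash
python3 -m pendant '[0,0,0.001,0,0,0,0,0,0,0,0,0,0,0,0,0,0,0,0,0,0]'
```

```text
clock: 13.6
position: [0.4411, -0.363, 0.0282]
ee_rot: [3.141, 0.001, 0.001]
force: [-0.6, 0.3, 5.9]
width: 0.005
gripper_force: 3.1
```

```bash
python3 -m pendant '[0,0,0.0005,0,0,0,0,0,0,0,0,0,0,0]';python3 -m pendant '[0,0,-0.02,0,0,0,0,0,0,-0.05,0,0,0,0,0,0,-0.06,0,0,0,0,0,0,-0.06,0,0,0,0,-0.02,0.03,0,0,0,0,0,-0.02,0.04,0,0,0,0,0,-0.02,0.04,0,0,0,0,0,-0.02,0.04,0,0,0,0,0,0,0,0,0,0,0,0,0,0,0,0,0,0,0]'
python3 - <<'E'
from h import *
t=get_image("top")[:,:,::-1];a=get_image("side")[:,:,::-1]
cv2.imwrite("pics/f.png",np.hstack([cv2.resize(t[200:350,230:490],(520,300),interpolation=cv2.INTER_CUBIC),cv2.resize(a[160:410,220:420],(240,300))]))
E
```

```text
clock: 13.85
position: [0.4411, -0.3629, 0.0277]
ee_rot: [3.141, 0.001, 0.001]
force: [-0.7, 0.3, 6.8]
width: 0.006
gripper_force: 3.5
clock: 15.1
position: [0.3612, -0.5119, 0.2168]
ee_rot: [-3.14, -0.001, 0.0]
force: [0.2, 0.7, -0.9]
width: 0.005
gripper_force: 0.0
```

View pics/f.png

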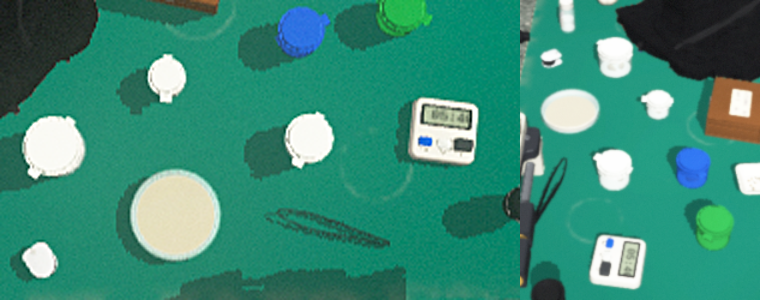

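All three lids are shut, at (167,77), (309,138) and (54,145). The timer is in place at (443,130) and the arm is clear.

```bash
python3 -c "from cell import *;print(sign_off())"
```

```text
the job is handed in; nothing more can be done
None
```

I tapped the lids shut in order (small, middle, large), then pressed the start key to about 7 N and let it go; the final pictures show all three lids shut and nothing visibly moved, and the job was handed in at about 15 s, with no verdict returned.

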